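# Seat the grease trough on the griddle's front rail

### The job

The grease trough has been washed and put down loose in front of the table-top griddle. Push it back under the drip lip until it lies flat along the griddle's front rail with no gap, centred on it, both ends fully home under their spring clips. Press firmly but never ram it, keep it standing on the table, leave the other things where they are, and let go of it at the end.

Things in the scene. Friction and masses are not known exactly. Their poses are not given: they have to be found in the camera images.
- trough_mid (a point): Centre (half-way up) of the grease trough: a loose open trough of folded stainless sheet, 400 mm long (y axis), 70 mm deep (x), 40 mm high, about 0.5 kg, standing on the table; 48 mm at each end is closed by a flat cap. x points to the back wall, which goes to the griddle. The front wall, which is pushed, is 35 mm from here along -x. Thin sheet: a push of more than 21 N dents it.
- trough_left (a point): Left end of the trough's back face, 20 mm above the table (as seen from the robot: +y end), 35 mm in x and 200 mm in y from the trough's centre. Axes as the trough's.
- trough_right (a point): Right end of the trough's back face (the -y end), 20 mm above the table, 35 mm in x and -200 mm in y from the trough's centre. Axes as the trough's.
- rail_mid (a point): Middle of the face of the fixed griddle's front rail, 20 mm above the table. The rail is a straight steel bar 440 mm long (y axis), 7 to 37 mm above the table; x points into the griddle, which lies 300 mm deep behind it: dark plate 85 mm up, splash guard up to 124 mm. The trough's back face must come to lie on the rail's face. The plate's drip lip overhangs it by 8 mm, 57 mm up.
- clip_left (a joint): Lift (rad, 0 = free, about 0.02 on the trough's end cap) of the left spring clip: steel strip 16 mm wide, 176 mm left (+y) of the rail's middle, reaching out 45 mm over the end cap. It rubs over the last 30 mm of the way: pushed near that end, the trough resists with some 7 to 15 N before it stops hard at the rail. Both ends at once take about twice that.
- clip_right (a joint): The same for the right spring clip, 176 mm right (-y) of the rail's middle.
- bowl: Loose steel bowl 170 mm wide, 70 mm high, to the left. Origin under its middle. Bystander.
- sauce_bottle: Loose white bottle 60 mm wide, 170 mm high, to the right. Origin under its middle. Bystander.
- lunch_boxes: Loose stack of three closed clear lunch boxes, 145 x 185 mm, 114 mm high, to the right. Origin under its middle. Bystander.
- turner: Loose kitchen turner 280 mm long, lying along its x axis on the table to the left. Bystander.

How it is judged:
By the outcome, as a careful person would: the job done as asked, in the order asked, and still so for the second after the job is handed in, with the robot touching nothing.
It also fails if it takes over 72 s, if anything falls off the work surface, if the arm or the gripper's body presses on something with over 40 N, if the wrist force passes 120 N, or if a joint passes its speed limit or range.

### The arm

A 6-joint arm with a two-finger parallel gripper is mounted at the origin on the work surface. World frame = base frame: x ahead of the robot, y to its left, z up, the work surface at z = 0. Lengths are in m, angles in rad, forces in N, time in s.
With the tool pointing down it reaches from about 0.325 to 0.775 m from the base axis. Payload 5.5 kg.
Tool frame: the origin (TCP) lies on the front face of the gripper's body, between the roots of the fingers; the fingertips stand 73 mm ahead of it and the grasp point (between the pads) lies 54 mm ahead of it; z points along the fingers, y is the line along which they close (so a half turn about z gives the same grasp; the last joint's range is limited). The gripper opens to 85 mm and grips with 20 to 120 N. Pads are 22 mm wide; open, the fingers measure 114 mm over their backs; the gripper's body (76 mm by 85 mm) begins 54 mm behind the grasp point. The pads swing forward as they close: fully open they stand 13 mm farther back than shut.
Start: joints at [1.05, 0.091, 1.231, -0, 1.82, -0.057], TCP at [0.268, 0.537, 0.304] pointing down, gripper open.
Joint ranges: [-2.87, 2.87], [-0.86, 2.18], [0.17, 2.46], [-1.51, 4.65], [0.06, 2.69], [-2.65, 2.65]. Speed limits (rad/s): [2.57, 2.57, 3.01, 3.14, 3.14, 3.14].

### API

Orientations are given as [roll, pitch, yaw] about the fixed x, y, z axes, in that order (R = Rz(yaw) Ry(pitch) Rx(roll)).
In Python, from workcell import arm, eyes gives the robot as it stands.
- The arm moves only by the shell command python3 -m inch 'ROWS' [OPENING] [FORCE]. ROWS is JSON, a list of rows, each an object of numbers: "tx", "ty", "tz": the shift along the tool's x, y, z in cm; "ax", "ay", "az": the turn, a rotation vector about the tool's x, y, z in degrees. A call has 1 to 20 rows; each row is the pose to reach, as a shift and turn from the pose commanded when the call began, along the tool's axes at that moment; what a row does not reach only later rows make up. A row lasts 1/10 s, in which the tool goes at most 50 mm and 8.59 degrees, less where a joint would pass 70% of its speed; a pose out of reach is approached as far as the arm can. A call with a gripper value outside its range is refused whole. OPENING is the finger opening in cm, from 0 to 8.54, set as the call begins (- or left out, the last holds). The fingers move at their own pace and stop on an object; FORCE is the grip in N (left out, the last holds). Time passes only in rows, so rows that repeat a pose let the fingers close. It gives the time, the measured TCP pose, the force, the opening and the grip force at its end, in the units of the state.
- arm.get_obs(): the state, without advancing time (a new reading comes with each control period).
- eyes.read_camera(name): name is "side" or "top"; returns a dict with "img" (480x640x3 uint8, red, green, blue), "range_z" (480x640 float32, m along the optical axis (not along the pixel's ray), 0 where there is no reading), "K" (3x3 intrinsics, pixels), "extrinsics" (4x4, takes a point from world to camera coordinates). Camera axes: x right, y down, z forward; pixel columns grow to the right and rows downward; lengths in m; the calibration is good to about 2 mm. A picture is of the moment at which its call begins.
- arm.hand_in(): hands the job in; it is judged then, once.
The state is a dict: "time_s": time; "joint_positions": joint angles; "joint_vel": joint speeds; "tau": joint torques, N m; "tcp_pos": TCP position; "eef_rot": TCP orientation; "contact_force": force on the tool from outside, world axes, zero at the start; "wrist_torque": the same for the moment, N m; "gripper_width": finger opening in m; "gripper_force": force on a finger pad.
Only numpy, scipy, OpenCV 4.12 (cv2) and the standard library are available. Lean on these libraries where they do the work, as an engineer would, in place of code of your own. Each camera call takes 0.05 s, during which the arm holds its last target. There are 200 camera calls.

## Working session

There is one attempt and no reset: what is moved stays moved. The work goes in short steps, Python scripts to look and compute and a shell command to move; the robot and the scene stay as the last step left them, time stands still between calls to the robot, and variables do not carry over. Pictures are saved under pics/ and viewed, at most 10 in all, crops included, and the job is handed in when it is done.

```bash
mkdir -p pics; cat > h.py <<'E'
import numpy as np, cv2
from workcell import arm, eyes
def shot(n,f=None):
    c=eyes.read_camera(n)
    if f: cv2.imwrite('pics/'+f,c['img'][:,:,::-1])
    return c
def cloud(c):
    K=c['K'];z=c['range_z'].astype(float);v,u=np.mgrid[:480,:640]
    p=np.stack([(u-K[0,2])/K[0,0]*z,(v-K[1,2])/K[1,1]*z,z],-1)
    E=c['extrinsics'];w=(p-E[:3,3])@E[:3,:3]
    w[z==0]=np.nan
    return w
E
python3 - <<'E'
from h import *
for n in('top','side'):
    c=shot(n,n+'0.png');np.savez(n+'0.npz',**c)
    E=c['extrinsics'];print(n,c['K'].round(1).tolist(),(-E[:3,:3].T@E[:3,3]).round(3),E[:3,:3].round(2).tolist())
print(arm.get_obs())
E
```

```text
top [[564.2, 0.0, 314.8], [0.0, 564.2, 244.1], [0.0, 0.0, 1.0]] [ 0.401 -0.035  1.547] [[-0.03, -1.0, -0.02], [-1.0, 0.03, -0.07], [0.07, 0.01, -1.0]]
side [[622.6, 0.0, 314.2], [0.0, 622.6, 241.1], [0.0, 0.0, 1.0]] [-0.053  1.176  1.031] [[-0.9, -0.44, 0.01], [-0.27, 0.52, -0.81], [0.35, -0.73, -0.59]]
{'time_s': 0.1, 'joint_positions': array([ 1.05032124e+00,  9.17675514e-02,  1.23176594e+00, -2.04420633e-06,
        1.81980212e+00, -5.67350612e-02]), 'joint_vel': array([ 0.00073571, -0.00241661, -0.0028216 , -0.00011065,  0.00063107,
       -0.00018586]), 'tau': array([ 1.95908389e-03, -4.60219860e+01, -4.19218898e+01, -1.66606355e-04,
        1.06864682e-02, -3.09319853e-05]), 'tcp_pos': array([0.26833476, 0.53650963, 0.30287315]), 'eef_rot': array([-3.13985239e+00, -9.68547539e-05,  2.67785204e+00]), 'contact_force': array([0.88597653, 0.0426335 , 1.12780293]), 'wrist_torque': array([-0.01458328,  0.02668528,  0.00090706]), 'gripper_force': 0.0, 'gripper_width': 0.08547836399888903}
```

View pics/top0.png

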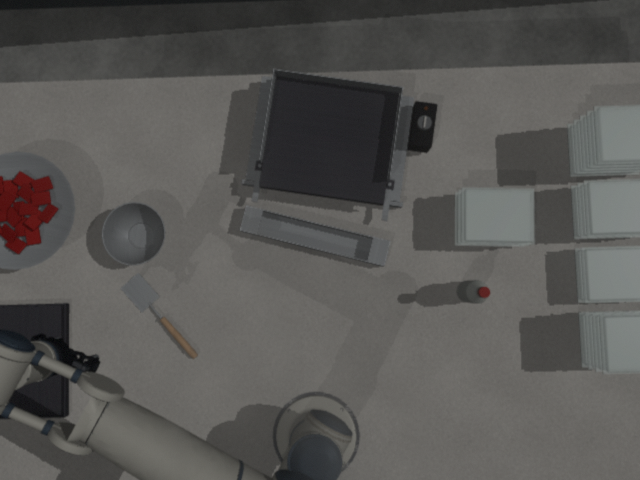

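View pics/side0.png

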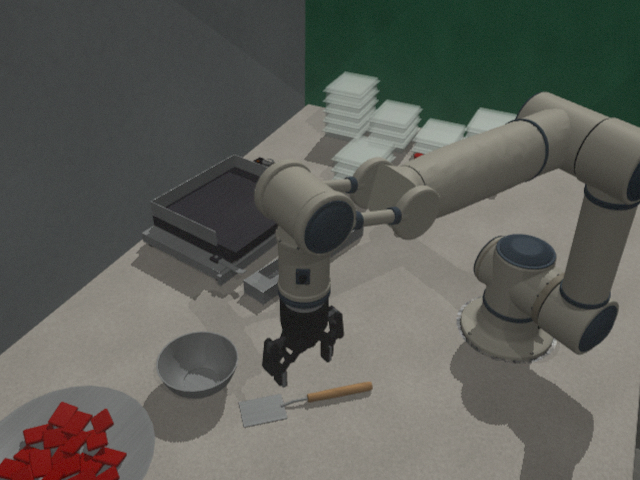

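The top view shows the griddle at px (260-400, 70-205). The loose trough runs from (240,218) to (388,255). The bowl is at (133,233), the bottle at (475,292), the boxes at (495,215) and the turner at (160,315). I'll zoom in next.

```bash
python3 - <<'E'
from h import *
c=dict(np.load('top0.npz'));w=cloud(c);np.set_printoptions(precision=3,suppress=True)
im=c['img'][150:280,225:415,::-1]
im=cv2.resize(im,None,fx=4.2,fy=4.2,interpolation=cv2.INTER_CUBIC);cv2.imwrite('pics/z0.png',cv2.convertScaleAbs(im,alpha=1.5))
z=w[...,2]
print('table z',np.nanmedian(z[300:340,220:380]))
for u in range(245,395,12):
    print(u,[ (v,round(float(z[v,u])*1000)) for v in range(176,272,4)])
E
```

```text
table z 0.0008356188431355903
245 [(176, 8), (180, 35), (184, 36), (188, -1), (192, 2), (196, 0), (200, 2), (204, 1), (208, 37), (212, 43), (216, 47), (220, 39), (224, 41), (228, 42), (232, 24), (236, -3), (240, -1), (244, -1), (248, 0), (252, 6), (256, -1), (260, -2), (264, 4), (268, 3)]
257 [(176, 45), (180, 45), (184, 44), (188, 48), (192, 41), (196, 44), (200, 46), (204, 0), (208, 3), (212, 37), (216, 38), (220, 40), (224, 42), (228, 40), (232, 1), (236, -4), (240, 1), (244, -1), (248, 5), (252, -2), (256, 4), (260, 4), (264, 3), (268, 1)]
269 [(176, 83), (180, 87), (184, 90), (188, 82), (192, -1), (196, 3), (200, -3), (204, -2), (208, -2), (212, 40), (216, 3), (220, 6), (224, 2), (228, -2), (232, 2), (236, -3), (240, -3), (244, 4), (248, -3), (252, 2), (256, 5), (260, 0), (264, -2), (268, 1)]
281 [(176, 86), (180, 80), (184, 85), (188, 92), (192, -2), (196, -1), (200, 1), (204, 1), (208, 5), (212, 0), (216, 21), (220, -2), (224, 10), (228, -1), (232, -3), (236, 5), (240, 38), (244, 0), (248, 2), (252, -2), (256, -2), (260, 0), (264, 2), (268, 6)]
293 [(176, 93), (180, 88), (184,
[... 156 characters left out ...]
, 23), (248, 1), (252, 1), (256, 4), (260, 4), (264, -3), (268, -2)]
305 [(176, 92), (180, 86), (184, 83), (188, 86), (192, 82), (196, 3), (200, 4), (204, -3), (208, 4), (212, -4), (216, 0), (220, 40), (224, 1), (228, 2), (232, 2), (236, 1), (240, 5), (244, 0), (248, 11), (252, 4), (256, 10), (260, 7), (264, -4), (268, 0)]
317 [(176, 85), (180, 89), (184, 85), (188, 87), (192, 88), (196, 66), (200, 3), (204, 3), (208, -2), (212, 2), (216, 2), (220, 5), (224, 37), (228, 2), (232, 1), (236, 10), (240, 8), (244, 8), (248, 7), (252, -3), (256, 4), (260, 0), (264, 0), (268, -2)]Traceback (most recent call last):
  File "<stdin>", line 8, in <module>
ValueError: cannot convert float NaN to integer
```

View pics/z0.png

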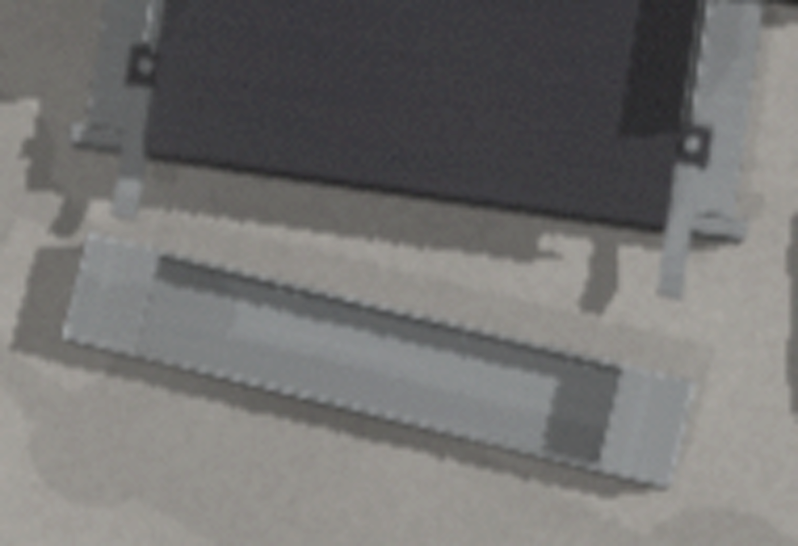

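The crop gives trough top corners at (88,235), (65,338), (692,378) and (665,488). The clip tips are at (127,215) and (670,297), and the rail's front ends at (75,147) and (742,242). I'll cast these as rays.

```bash
cat >> h.py <<'E'
def ray(c,u,v,z):
    E=c['extrinsics'];R=E[:3,:3];o=-R.T@E[:3,3];d=R.T@np.linalg.solve(c['K'],[u,v,1.]);return o+d*(z-o[2])/d[2]
np.set_printoptions(precision=4,suppress=True)
E
python3 - <<'E'
from h import *
c=dict(np.load('top0.npz'));w=cloud(c)
def r(x,y,z): return ray(c,225+x/4.2-.4,150+y/4.2-.4,z)[:2]
P={k:r(*v) for k,v in dict(BL=(88,235,.04),FL=(65,338,.04),BR=(692,378,.04),FR=(665,488,.04),clL=(127,215,.046),clR=(670,297,.046),cl0L=(145,65,.06),cl0R=(692,145,.06),rL=(75,147,.007),rR=(742,242,.007),pL=(150,157,.085),pR=(664,230,.085)).items()}
for k,v in P.items(): print(k,v)
def ang(a,b): d=P[a]-P[b]; return np.degrees(np.arctan2(-d[0],d[1])),np.hypot(*d)
for a,b in(('BL','BR'),('FL','FR'),('rL','rR'),('pL','pR'),('clL','clR')): print(a,b,ang(a,b),(P[a]+P[b])/2)
for n,(u0,u1,v0,v1) in dict(bowl=(95,170,195,275),bot=(440,500,270,310),box=(450,545,180,255)).items():
    q=w[v0:v1,u0:u1].reshape(-1,3);q=q[q[:,2]>.03];print(n,np.nanpercentile(q,[2,50,98],axis=0).tolist())
# trough footprint by depth
q=w[200:270,230:400].reshape(-1,3)
z=w[...,2];m=(z>.028)&(z<.055);m[:205]=0;m[275:]=0;m[:,:230]=0;m[:,400:]=0
p=w[m][:,:2].astype(np.float32);print(len(p),cv2.minAreaRect(p))
E
```

```text
BL [0.6196 0.1708]
FL [0.5536 0.1867]
BR [ 0.5166 -0.2127]
FR [ 0.4471 -0.193 ]
clL [0.6309 0.1447]
clR [ 0.5682 -0.1999]
cl0L [0.7246 0.1297]
cl0R [ 0.6628 -0.2157]
rL [0.6829 0.1828]
rR [ 0.6073 -0.2524]
pL [0.6609 0.125 ]
pR [ 0.6057 -0.1934]
BL BR (np.float64(-15.028102732289744), np.float64(0.397035924774702)) [ 0.5681 -0.021 ]
FL FR (np.float64(-15.658962453738571), np.float64(0.3944056521581947)) [ 0.5004 -0.0032]
rL rR (np.float64(-9.864582072189014), np.float64(0.4417050425998105)) [ 0.6451 -0.0348]
pL pR (np.float64(-9.842132685551642), np.float64(0.3231387242103281)) [ 0.6333 -0.0342]
clL clR (np.float64(-10.308846287784926), np.float64(0.35029145335125955)) [ 0.5995 -0.0276]
bowl [[0.471038887046748, 0.38839349792213324, 0.03066990952144682], [0.5618314988416333, 0.5010660671234854, 0.05226701800666396], [0.6290973655772646, 0.5454709922367582, 0.07441950817783785]]
bot [[0.346268263703478, -0.4372434223432128, 0.03842118367782759], [0.37299905446429715, -0.40883627855145943, 0.11631745100805593], [0.39999170490556357, -0.39129080689780493, 0.17440863131756643]]
box [[0.49316911504163163, -0.5679423286100657, 0.059738244993401544], [0.562466165388254, -0.47505244458328527, 0.11387446681930496], [0.6344803535639361, -0.39203220925980037, 0.12072218325855968]]
1380 ((0.5803598761558533, -0.02694639563560486), (0.40369147062301636, 0.16993267834186554), 74.63107299804688)
```

```bash
python3 -m inch '[{"tx":-5,"ty":-5,"az":-3},{"tx":-10,"ty":-10,"az":-6},{"tx":-15,"ty":-15,"az":-10},{"tx":-20,"ty":-20,"az":-13},{"tx":-25,"ty":-25,"az":-16.7},{"tx":-30,"ty":-30,"az":-16.7},{"tx":-35,"ty":-35,"az":-16.7},{"tx":-40,"ty":-39.6,"az":-16.7},{"tx":-40,"ty":-39.6,"az":-16.7},{"tx":-40,"ty":-39.6,"az":-16.7},{"tx":-40,"ty":-39.6,"az":-16.7},{"tx":-40,"ty":-39.6,"az":-16.7},{"tx":-40,"ty":-39.6,"az":-16.7},{"tx":-40,"ty":-39.6,"az":-16.7},{"tx":-40,"ty":-39.6,"az":-16.7},{"tx":-40,"ty":-39.6,"az":-16.7},{"tx":-40,"ty":-39.6,"az":-16.7},{"tx":-40,"ty":-39.6,"az":-16.7}]' 8.54; python3 - <<'E'
from h import *
shot('top','t1.png');shot('side','s1.png')
E
```

```text
schema error: expected keys tx, ty, tz, ax, ay, az
```

```bash
python3 -m inch '[{"tx":-10,"ty":-10,"tz":0,"ax":0,"ay":0,"az":-6},{"tx":-20,"ty":-20,"tz":0,"ax":0,"ay":0,"az":-12},{"tx":-30,"ty":-30,"tz":0,"ax":0,"ay":0,"az":-16.7},{"tx":-40,"ty":-39.6,"tz":0,"ax":0,"ay":0,"az":-16.7},{"tx":-40,"ty":-39.6,"tz":0,"ax":0,"ay":0,"az":-16.7},{"tx":-40,"ty":-39.6,"tz":0,"ax":0,"ay":0,"az":-16.7},{"tx":-40,"ty":-39.6,"tz":0,"ax":0,"ay":0,"az":-16.7},{"tx":-40,"ty":-39.6,"tz":0,"ax":0,"ay":0,"az":-16.7},{"tx":-40,"ty":-39.6,"tz":0,"ax":0,"ay":0,"az":-16.7},{"tx":-40,"ty":-39.6,"tz":0,"ax":0,"ay":0,"az":-16.7},{"tx":-40,"ty":-39.6,"tz":0,"ax":0,"ay":0,"az":-16.7},{"tx":-40,"ty":-39.6,"tz":0,"ax":0,"ay":0,"az":-16.7},{"tx":-40,"ty":-39.6,"tz":0,"ax":0,"ay":0,"az":-16.7},{"tx":-40,"ty":-39.6,"tz":0,"ax":0,"ay":0,"az":-16.7}]' 8.54; python3 - <<'E'
from h import *
np.savez('s1.npz',**shot('side','s1.png'))
E
```

```text
time_s: 1.6
tcp_pos: [0.4488, 0.0042, 0.3038]
eef_rot: [3.141, -0.001, 2.969]
contact_force: [-0.4, -0.4, -0.3]
gripper_width: 0.0853
gripper_force: 0.0
```

View pics/s1.png

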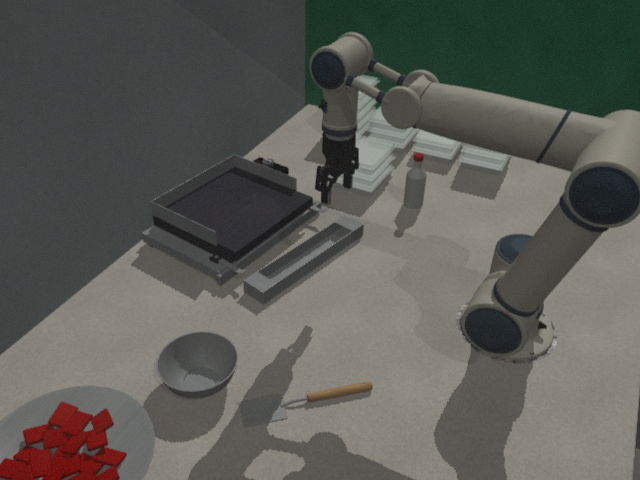

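The gripper hangs above and in front of the trough, which spans (245,285) to (362,230) in the side view. The way down is clear.

```bash
python3 -m inch '[{"tx":0,"ty":0,"tz":5,"ax":0,"ay":0,"az":0},{"tx":0,"ty":0,"tz":10,"ax":0,"ay":0,"az":0},{"tx":0,"ty":0,"tz":15,"ax":0,"ay":0,"az":0},{"tx":0,"ty":0,"tz":18,"ax":0,"ay":0,"az":0},{"tx":0,"ty":0,"tz":20,"ax":0,"ay":0,"az":0},{"tx":0,"ty":0,"tz":21,"ax":0,"ay":0,"az":0},{"tx":0,"ty":0,"tz":21.5,"ax":0,"ay":0,"az":0},{"tx":0,"ty":0,"tz":21.5,"ax":0,"ay":0,"az":0}]' 8.54
python3 -m inch '[{"tx":-1,"ty":0,"tz":0,"ax":0,"ay":0,"az":0},{"tx":-2,"ty":0,"tz":0,"ax":0,"ay":0,"az":0},{"tx":-2.7,"ty":0,"tz":0,"ax":0,"ay":0,"az":0},{"tx":-3.2,"ty":0,"tz":0,"ax":0,"ay":0,"az":0},{"tx":-3.6,"ty":0,"tz":0,"ax":0,"ay":0,"az":0},{"tx":-4.0,"ty":0,"tz":0,"ax":0,"ay":0,"az":0},{"tx":-4.3,"ty":0,"tz":0,"ax":0,"ay":0,"az":0},{"tx":-4.6,"ty":0,"tz":0,"ax":0,"ay":0,"az":0},{"tx":-4.6,"ty":0,"tz":0,"ax":0,"ay":0,"az":0}]'; python3 - <<'E'
from h import *
c=shot('top');np.savez('t2.npz',**c)
im=c['img'][150:280,225:415,::-1]
cv2.imwrite('pics/t2.png',cv2.convertScaleAbs(cv2.resize(im,None,fx=4.2,fy=4.2,interpolation=cv2.INTER_CUBIC),alpha=1.5))
E
```

```text
time_s: 2.45
tcp_pos: [0.4492, 0.0042, 0.0893]
eef_rot: [3.141, 0.001, 2.971]
contact_force: [0.3, -0.2, -0.0]
gripper_width: 0.0856
gripper_force: 0.0
time_s: 3.35
tcp_pos: [0.4941, -0.0045, 0.0888]
eef_rot: [-3.141, -0.001, 2.969]
contact_force: [-3.9, 0.3, 1.6]
gripper_width: 0.0853
gripper_force: 1.6
```

View pics/t2.png

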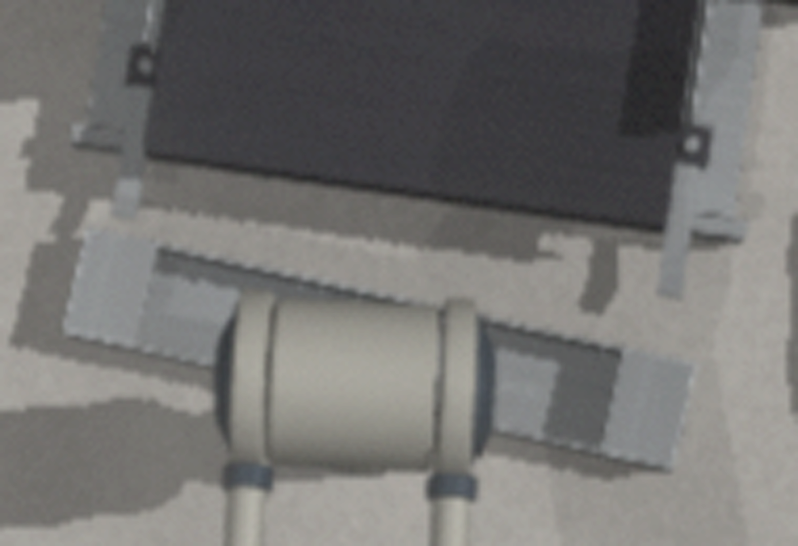

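The trough is being pushed. Its right corners are now at (690,362) and (672,468), and it has turned by about 1°. I'll carry on until both fingers touch it.

```bash
python3 -m inch '[{"tx":-0.3,"ty":0,"tz":0,"ax":0,"ay":0,"az":0},{"tx":-0.6,"ty":0,"tz":0,"ax":0,"ay":0,"az":0},{"tx":-0.9,"ty":0,"tz":0,"ax":0,"ay":0,"az":0},{"tx":-1.2,"ty":0,"tz":0,"ax":0,"ay":0,"az":0},{"tx":-1.5,"ty":0,"tz":0,"ax":0,"ay":0,"az":0},{"tx":-1.8,"ty":0,"tz":0,"ax":0,"ay":0,"az":0},{"tx":-2.1,"ty":0,"tz":0,"ax":0,"ay":0,"az":0},{"tx":-2.4,"ty":0,"tz":0,"ax":0,"ay":0,"az":0},{"tx":-2.7,"ty":0,"tz":0,"ax":0,"ay":0,"az":0},{"tx":-3,"ty":0,"tz":0,"ax":0,"ay":0,"az":0},{"tx":-3,"ty":0,"tz":0,"ax":0,"ay":0,"az":0}]'; python3 - <<'E'
from h import *
c=shot('top');np.savez('t3.npz',**c)
im=c['img'][150:280,225:415,::-1]
cv2.imwrite('pics/t3.png',cv2.convertScaleAbs(cv2.resize(im,None,fx=4.2,fy=4.2,interpolation=cv2.INTER_CUBIC),alpha=1.5))
E
```

```text
time_s: 4.5
tcp_pos: [0.5245, -0.0096, 0.0888]
eef_rot: [3.142, 0.001, 2.969]
contact_force: [-0.6, -0.4, 0.4]
gripper_width: 0.0855
gripper_force: 0.3
```

View pics/t3.png

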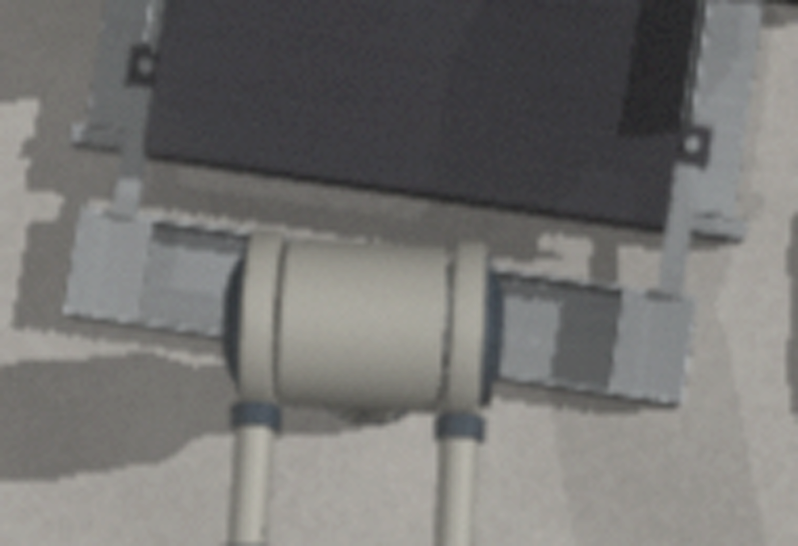

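The trough is now parallel to the rail, with corners at about (80,203), (65,315), (692,297) and (682,405). Its edge is just starting under the clip tips. I'll compute the lateral error.

```bash
cat >> h.py <<'E'
RM=np.array([.6451,-.0348]);TH=np.radians(-9.87);N=np.array([np.cos(TH),np.sin(TH)]);T=np.array([-N[1],N[0]])
def rf(p): d=np.asarray(p)[:2]-RM; return np.array([d@N,d@T])*1000
E
python3 - <<'E'
from h import *
c=dict(np.load('t3.npz'))
r=lambda x,y,z: rf(ray(c,225+x/4.2-.4,150+y/4.2-.4,z))
for k in ((80,203),(65,315),(692,297),(682,405)): print(r(*k,.04))
for k in ((127,205),(672,290)): print('clip',r(*k,.046), r(*k,.05))
# end-face edges: row profiles of brightness along the rows crossing ends
g=c['img'].astype(int)
for v in (204,210,216): print('L',v,g[v,232:252].tolist() and g[v,234:252].sum(1).tolist())
for v in (226,232,238): print('R',v,g[v,380:398].sum(1).tolist())
for v in (182,183,184,185): print('railL',v,g[v,238:252].sum(1).tolist())
for v in (203,204,205,206): print('railR',v,g[v,394:410].sum(1).tolist())
E
```

```text
[-40.6465 206.4367]
[-113.5083  204.8386]
[ -44.7105 -190.2491]
[-114.0619 -193.3251]
clip [-38.4273 175.4189] [-38.9658 174.8402]
clip [ -42.8703 -176.4922] [ -43.397  -176.1329]
L 204 [221, 226, 224, 221, 223, 221, 223, 220, 230, 268, 283, 288, 286, 291, 284, 291, 293, 284]
L 210 [220, 224, 223, 222, 214, 218, 223, 233, 276, 285, 287, 286, 291, 288, 294, 291, 285, 287]
L 216 [224, 220, 229, 224, 227, 221, 229, 272, 288, 284, 289, 289, 290, 291, 291, 291, 282, 285]
R 226 [271, 268, 267, 266, 265, 268, 266, 265, 268, 275, 292, 302, 304, 301, 302, 302, 318, 324]
R 232 [269, 270, 265, 267, 268, 270, 266, 269, 283, 288, 297, 304, 303, 306, 300, 301, 302, 302]
R 238 [273, 272, 271, 270, 272, 272, 271, 273, 310, 313, 306, 302, 305, 302, 305, 300, 300, 302]
railL 182 [222, 231, 227, 227, 258, 269, 231, 208, 204, 204, 206, 201, 201, 200]
railL 183 [223, 229, 228, 227, 232, 234, 207, 191, 185, 202, 199, 200, 196, 201]
railL 184 [225, 221, 225, 215, 190, 170, 160, 157, 169, 177, 180, 177, 183, 187]
railL 185 [224, 222, 222, 217, 207, 185, 184, 178, 173, 166, 169, 155, 158, 150]
railR 203 [263, 269, 276, 278, 278, 282, 281, 280, 296, 304, 316, 317, 317, 316, 322, 321]
railR 204 [249, 259, 276, 275, 277, 277, 278, 281, 287, 300, 314, 319, 317, 315, 320, 317]
railR 205 [212, 219, 231, 238, 249, 263, 275, 282, 288, 309, 313, 315, 314, 314, 312, 310]
railR 206 [141, 143, 151, 158, 188, 216, 233, 248, 288, 308, 316, 315, 312, 316, 315, 311]
```

```bash
python3 - <<'E'
from h import *
c=dict(np.load('t3.npz'))
for uv in ((242.5,204),(241.5,210),(240.5,216)): print('L',rf(ray(c,*uv,.04)))
for uv in ((389.5,226),(388.3,232),(387.5,238)): print('R',rf(ray(c,*uv,.04)))
for uv in ((242,182),(242,183)):print('railL',rf(ray(c,*uv,.03)))
for uv in ((402.2,203),(402.2,204),(402,205)):print('railR',rf(ray(c,*uv,.03)))
E
```

```text
L [-57.3942 206.9688]
L [-73.8813 207.1334]
L [-90.3439 207.2976]
R [ -59.829  -192.6887]
R [ -76.2744 -191.7025]
R [ -92.5426 -191.7743]
railL [  3.2729 219.2636]
railL [  0.5544 218.8398]
railR [   8.1664 -219.1309]
railR [   5.4672 -219.4955]
railR [   2.6918 -219.3264]
```

The trough sits about 7.5 mm too far left (+y). I'll nudge it right by pushing its left end face with shut fingers.

```bash
python3 -m inch '[{"tx":2,"ty":0,"tz":0,"ax":0,"ay":0,"az":0},{"tx":3,"ty":0,"tz":-5,"ax":0,"ay":0,"az":0},{"tx":0,"ty":3,"tz":-9,"ax":0,"ay":0,"az":0},{"tx":-2,"ty":7,"tz":-10,"ax":0,"ay":0,"az":0},{"tx":-4.7,"ty":11,"tz":-10,"ax":0,"ay":0,"az":0},{"tx":-4.7,"ty":16,"tz":-10,"ax":0,"ay":0,"az":0},{"tx":-4.7,"ty":21,"tz":-10,"ax":0,"ay":0,"az":0},{"tx":-4.7,"ty":24.6,"tz":-10,"ax":0,"ay":0,"az":0},{"tx":-4.7,"ty":24.6,"tz":-10,"ax":0,"ay":0,"az":0},{"tx":-4.7,"ty":24.6,"tz":-10,"ax":0,"ay":0,"az":0},{"tx":-4.7,"ty":24.6,"tz":-6,"ax":0,"ay":0,"az":0},{"tx":-4.7,"ty":24.6,"tz":-3,"ax":0,"ay":0,"az":0},{"tx":-4.7,"ty":24.6,"tz":-1.5,"ax":0,"ay":0,"az":0},{"tx":-4.7,"ty":24.6,"tz":-0.6,"ax":0,"ay":0,"az":0},{"tx":-4.7,"ty":24.6,"tz":-0.6,"ax":0,"ay":0,"az":0}]' 0 20
python3 -m inch '[{"tx":0,"ty":-0.7,"tz":0,"ax":0,"ay":0,"az":0},{"tx":0,"ty":-1.2,"tz":0,"ax":0,"ay":0,"az":0},{"tx":0,"ty":-1.7,"tz":0,"ax":0,"ay":0,"az":0},{"tx":0,"ty":-2.1,"tz":0,"ax":0,"ay":0,"az":0},{"tx":0,"ty":-2.4,"tz":0,"ax":0,"ay":0,"az":0},{"tx":0,"ty":-2.7,"tz":0,"ax":0,"ay":0,"az":0},{"tx":0,"ty":-3,"tz":0,"ax":0,"ay":0,"az":0},{"tx":0,"ty":-3,"tz":0,"ax":0,"ay":0,"az":0}]'
cat > m.py <<'E'
from h import *
import sys
c=shot('top');np.savez(sys.argv[1]+'.npz',**c);g=c['img'].astype(float).sum(2)
o=arm.get_obs();print('t',round(o['time_s'],2),'tcp rf',rf(o['tcp_pos']),'F',o['contact_force'])
def edge(name,t0,n,hi=.04):   # strongest brightness step along t near t0 at given n
    ts=np.arange(t0-14,t0+14,.5);pr=[]
    for dn in np.arange(-12,12.1,2):
        row=[]
        for t in ts:
            p=np.r_[RM+N*(n+dn)/1e3+T*t/1e3,hi];q=c['extrinsics'][:3,:3]@p+c['extrinsics'][:3,3];uv=c['K']@q/q[2]
            row.append(cv2.getRectSubPix(g.astype(np.float32),(1,1),(float(uv[0]),float(uv[1])))[0,0])
        pr.append(row)
    pr=cv2.GaussianBlur(np.mean(pr,0).reshape(1,-1).astype(np.float32),(0,0),2)[0]
    d=np.gradient(pr);i=np.abs(d).argmax();print(name,'n',n,'t',ts[i],'step',round(float(d[i]),1))
for n in map(float,sys.argv[2:]): edge('L',203,n);edge('R',-195,n)
E
python3 m.py t4 -90 -65
```

```text
time_s: 6.05
tcp_pos: [0.6123, 0.224, 0.0943]
eef_rot: [-3.141, -0.001, 2.968]
contact_force: [-0.2, -0.5, 0.1]
gripper_width: 0.0001
gripper_force: 0.0
time_s: 6.85
tcp_pos: [0.6072, 0.1952, 0.095]
eef_rot: [3.141, 0.0, 2.969]
contact_force: [0.3, 0.4, -0.5]
gripper_width: 0.0
gripper_force: 0.3
t 6.9 tcp rf [-76.7455 220.1197] F [0.4369 0.7805 0.8995]
L n -90.0 t 206.5 step -5.2
R n -90.0 t -192.0 step -2.1
L n -65.0 t 209.5 step -3.9
R n -65.0 t -191.5 step -3.0
```

```bash
python3 -m inch '[{"tx":0,"ty":-0.2,"tz":0,"ax":0,"ay":0,"az":0},{"tx":0,"ty":-0.4,"tz":0,"ax":0,"ay":0,"az":0},{"tx":0,"ty":-0.6,"tz":0,"ax":0,"ay":0,"az":0}]'
python3 m.py t5 -90 -65
python3 -m inch '[{"tx":0,"ty":-0.1,"tz":0,"ax":0,"ay":0,"az":0},{"tx":0,"ty":-0.2,"tz":0,"ax":0,"ay":0,"az":0},{"tx":0,"ty":-0.3,"tz":0,"ax":0,"ay":0,"az":0},{"tx":0,"ty":-0.3,"tz":0,"ax":0,"ay":0,"az":0}]'
python3 m.py t6 -90 -65
```

```text
time_s: 7.2
tcp_pos: [0.6062, 0.1896, 0.095]
eef_rot: [3.141, 0.0, 2.97]
contact_force: [1.1, 2.8, -0.6]
gripper_width: -0.0001
gripper_force: 1.7
t 7.25 tcp rf [-76.7631 214.0559] F [0.7944 2.9246 0.6771]
L n -90.0 t 201.5 step -6.0
R n -90.0 t -197.0 step -1.5
L n -65.0 t 200.5 step -3.9
R n -65.0 t -197.5 step -2.6
time_s: 7.65
tcp_pos: [0.6057, 0.1862, 0.0949]
eef_rot: [-3.141, 0.0, 2.969]
contact_force: [0.1, 2.6, 0.6]
gripper_width: -0.0
gripper_force: 1.5
t 7.7 tcp rf [-76.717  211.0019] F [0.2556 2.3663 0.3309]
L n -90.0 t 199.0 step -5.7
R n -90.0 t -201.0 step -1.6
L n -65.0 t 197.5 step -3.7
R n -65.0 t -201.0 step -1.7
```

The trough is now centred to about 1 mm. Next I'll push the ends home alternately, left first.

```bash
python3 -m inch '[{"tx":0,"ty":1,"tz":0,"ax":0,"ay":0,"az":0},{"tx":0,"ty":2.5,"tz":0,"ax":0,"ay":0,"az":0},{"tx":3,"ty":2.5,"tz":0.4,"ax":0,"ay":0,"az":0},{"tx":6,"ty":2.5,"tz":0.4,"ax":0,"ay":0,"az":0},{"tx":7,"ty":2.5,"tz":0.4,"ax":0,"ay":0,"az":0},{"tx":7,"ty":0,"tz":0.4,"ax":0,"ay":0,"az":0},{"tx":7,"ty":-3,"tz":0.4,"ax":0,"ay":0,"az":0},{"tx":7,"ty":-4.6,"tz":0.4,"ax":0,"ay":0,"az":0},{"tx":6,"ty":-4.6,"tz":0.4,"ax":0,"ay":0,"az":0},{"tx":5.4,"ty":-4.6,"tz":0.4,"ax":0,"ay":0,"az":0},{"tx":4.9,"ty":-4.6,"tz":0.4,"ax":0,"ay":0,"az":0},{"tx":4.6,"ty":-4.6,"tz":0.4,"ax":0,"ay":0,"az":0},{"tx":4.3,"ty":-4.6,"tz":0.4,"ax":0,"ay":0,"az":0},{"tx":4,"ty":-4.6,"tz":0.4,"ax":0,"ay":0,"az":0},{"tx":3.8,"ty":-4.6,"tz":0.4,"ax":0,"ay":0,"az":0}]'
python3 -m inch '[{"tx":-0.2,"ty":0,"tz":0,"ax":0,"ay":0,"az":0},{"tx":-0.4,"ty":0,"tz":0,"ax":0,"ay":0,"az":0},{"tx":-0.6,"ty":0,"tz":0,"ax":0,"ay":0,"az":0}]'
python3 m.py t7 -90 -65
```

```text
time_s: 9.2
tcp_pos: [0.5604, 0.148, 0.0907]
eef_rot: [3.141, -0.001, 2.97]
contact_force: [-1.6, 2.0, 0.8]
gripper_width: -0.0001
gripper_force: 1.2
time_s: 9.5
tcp_pos: [0.5657, 0.1467, 0.0907]
eef_rot: [-3.142, -0.002, 2.969]
contact_force: [-5.7, 2.4, 2.8]
gripper_width: -0.0003
gripper_force: 3.0
t 9.55 tcp rf [-109.0476  165.2054] F [-4.8788  2.0285  0.8774]
L n -90.0 t 192.5 step 0.6
R n -90.0 t -206.0 step -1.0
L n -65.0 t 204.5 step 0.7
R n -65.0 t -207.5 step -1.3
```

```bash
python3 -m inch '[{"tx":2,"ty":0,"tz":0,"ax":0,"ay":0,"az":0},{"tx":4,"ty":0,"tz":0,"ax":0,"ay":0,"az":0},{"tx":6,"ty":-3,"tz":0,"ax":0,"ay":0,"az":0},{"tx":6,"ty":-8,"tz":0,"ax":0,"ay":0,"az":0},{"tx":6,"ty":-13,"tz":0,"ax":0,"ay":0,"az":0},{"tx":6,"ty":-18,"tz":0,"ax":0,"ay":0,"az":0},{"tx":6,"ty":-23,"tz":0,"ax":0,"ay":0,"az":0},{"tx":6,"ty":-28,"tz":0,"ax":0,"ay":0,"az":0},{"tx":6,"ty":-33,"tz":0,"ax":0,"ay":0,"az":0},{"tx":5,"ty":-33,"tz":0,"ax":0,"ay":0,"az":0},{"tx":5,"ty":-33,"tz":0,"ax":0,"ay":0,"az":0}]'
python3 m.py t8 -90 -65; python3 - <<'E'
from h import *
c=dict(np.load('t8.npz'))
im=c['img'][150:280,225:415,::-1]
cv2.imwrite('pics/t8.png',cv2.convertScaleAbs(cv2.resize(im,None,fx=4.2,fy=4.2,interpolation=cv2.INTER_CUBIC),alpha=1.5))
E
```

```text
time_s: 10.65
tcp_pos: [0.4609, -0.1718, 0.0913]
eef_rot: [-3.141, 0.002, 2.966]
contact_force: [-0.6, 0.8, -0.2]
gripper_width: -0.0001
gripper_force: 0.0
t 10.7 tcp rf [-158.4335 -165.1854] F [ 0.1392  0.4381 -0.156 ]
L n -90.0 t 195.0 step -5.6
R n -90.0 t -203.5 step -0.7
L n -65.0 t 194.0 step -7.5
R n -65.0 t -204.5 step -2.6
```

View pics/t8.png

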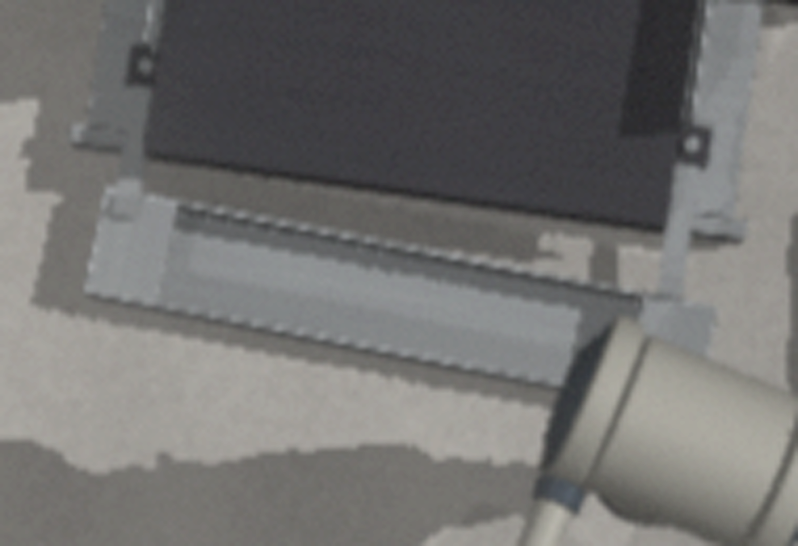

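The left end is now under its clip, with that corner at (110,195). The trough has drifted about 5 mm to the right and is tilted. I'll push the right end with a slight leftward drag.

```bash
python3 -m inch '[{"tx":-1.5,"ty":0,"tz":0,"ax":0,"ay":0,"az":0},{"tx":-2.5,"ty":0,"tz":0,"ax":0,"ay":0,"az":0},{"tx":-3,"ty":0,"tz":0,"ax":0,"ay":0,"az":0},{"tx":-3.3,"ty":0,"tz":0,"ax":0,"ay":0,"az":0},{"tx":-3.6,"ty":0.0,"tz":0,"ax":0,"ay":0,"az":0},{"tx":-3.9,"ty":0.1,"tz":0,"ax":0,"ay":0,"az":0},{"tx":-4.2,"ty":0.2,"tz":0,"ax":0,"ay":0,"az":0},{"tx":-4.5,"ty":0.3,"tz":0,"ax":0,"ay":0,"az":0},{"tx":-4.8,"ty":0.4,"tz":0,"ax":0,"ay":0,"az":0},{"tx":-5,"ty":0.5,"tz":0,"ax":0,"ay":0,"az":0}]'
python3 m.py t9 -80 -60
python3 -m inch '[{"tx":0.5,"ty":0,"tz":0,"ax":0,"ay":0,"az":0},{"tx":2,"ty":0,"tz":0,"ax":0,"ay":0,"az":0},{"tx":5,"ty":2,"tz":0,"ax":0,"ay":0,"az":0},{"tx":5,"ty":7,"tz":0,"ax":0,"ay":0,"az":0},{"tx":5,"ty":12,"tz":0,"ax":0,"ay":0,"az":0},{"tx":5,"ty":12,"tz":0,"ax":0,"ay":0,"az":0}]'
python3 m.py t10 -80 -60;  python3 - <<'E'
from h import *
c=dict(np.load('t10.npz'))
im=c['img'][150:280,225:415,::-1]
cv2.imwrite('pics/t10.png',cv2.convertScaleAbs(cv2.resize(im,None,fx=4.2,fy=4.2,interpolation=cv2.INTER_CUBIC),alpha=1.5))
E
```

```text
time_s: 11.7
tcp_pos: [0.5101, -0.174, 0.0906]
eef_rot: [-3.141, -0.002, 2.969]
contact_force: [-7.5, -2.4, 1.5]
gripper_width: -0.0002
gripper_force: 2.9
t 11.75 tcp rf [-108.9353 -160.0843] F [-4.1857 -1.9876  1.2829]
L n -80.0 t 195.5 step -6.7
R n -80.0 t -190.0 step -0.4
L n -60.0 t 196.0 step -6.7
R n -60.0 t -198.5 step -0.2
time_s: 12.35
tcp_pos: [0.4825, -0.0416, 0.0913]
eef_rot: [3.138, 0.002, 2.975]
contact_force: [-0.3, -0.7, 0.6]
gripper_width: -0.0003
gripper_force: 0.0
t 12.4 tcp rf [-158.7661  -36.9069] F [ 0.0423 -1.1119  0.0214]
L n -80.0 t 196.0 step -7.8
R n -80.0 t -202.0 step -3.9
L n -60.0 t 196.0 step -7.0
R n -60.0 t -201.5 step -3.1
```

View pics/t10.png

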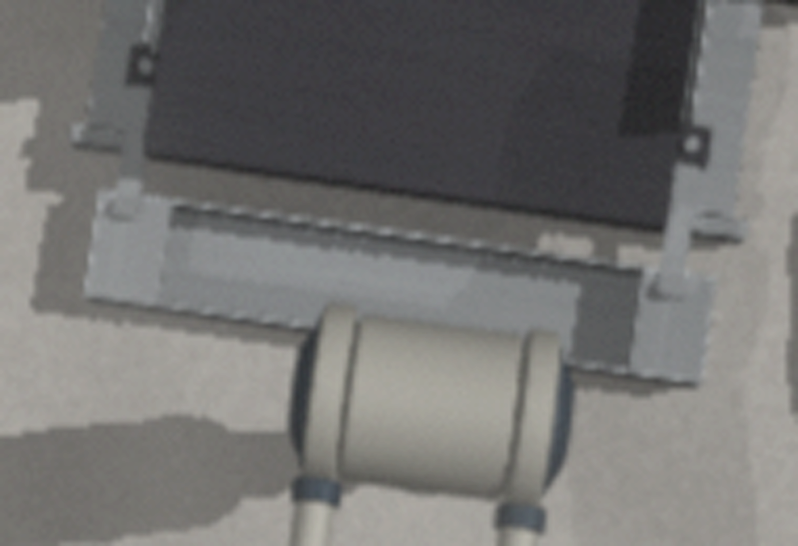

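Both ends are now under the clip tips and parallel to the rail, with about 28 mm to go and a centre error of about -3 mm. I'll keep alternating, dragging slightly +y on the left pushes.

```bash
python3 -m inch '[{"tx":0,"ty":5,"tz":0,"ax":0,"ay":0,"az":0},{"tx":0,"ty":10,"tz":0,"ax":0,"ay":0,"az":0},{"tx":0,"ty":15,"tz":0,"ax":0,"ay":0,"az":0},{"tx":-1,"ty":20,"tz":0,"ax":0,"ay":0,"az":0},{"tx":-3,"ty":20,"tz":0,"ax":0,"ay":0,"az":0},{"tx":-4,"ty":20,"tz":0,"ax":0,"ay":0,"az":0},{"tx":-4.6,"ty":20,"tz":0,"ax":0,"ay":0,"az":0},{"tx":-5,"ty":20,"tz":0,"ax":0,"ay":0,"az":0},{"tx":-5.2,"ty":20.1,"tz":0,"ax":0,"ay":0,"az":0},{"tx":-5.4,"ty":20.2,"tz":0,"ax":0,"ay":0,"az":0},{"tx":-5.6,"ty":20.3,"tz":0,"ax":0,"ay":0,"az":0},{"tx":-5.8,"ty":20.4,"tz":0,"ax":0,"ay":0,"az":0}]'
python3 -m inch '[{"tx":-0.2,"ty":0.1,"tz":0,"ax":0,"ay":0,"az":0},{"tx":-0.4,"ty":0.3,"tz":0,"ax":0,"ay":0,"az":0},{"tx":-0.6,"ty":0.5,"tz":0,"ax":0,"ay":0,"az":0}]'
python3 m.py t11
python3 -m inch '[{"tx":2,"ty":0,"tz":0,"ax":0,"ay":0,"az":0},{"tx":5,"ty":-3,"tz":0,"ax":0,"ay":0,"az":0},{"tx":6,"ty":-8,"tz":0,"ax":0,"ay":0,"az":0},{"tx":6,"ty":-13,"tz":0,"ax":0,"ay":0,"az":0},{"tx":6,"ty":-18,"tz":0,"ax":0,"ay":0,"az":0},{"tx":6,"ty":-18,"tz":0,"ax":0,"ay":0,"az":0}]'
python3 m.py t12 -70 -50
```

```text
time_s: 13.6
tcp_pos: [0.5725, 0.1422, 0.0906]
eef_rot: [-3.139, -0.004, 2.967]
contact_force: [-7.3, -3.6, 3.1]
gripper_width: -0.0001
gripper_force: 3.1
time_s: 13.9
tcp_pos: [0.5794, 0.1461, 0.0904]
eef_rot: [-3.14, -0.004, 2.967]
contact_force: [-5.2, -1.9, 1.5]
gripper_width: 0.0002
gripper_force: 2.2
t 13.95 tcp rf [-95.4217 167.272 ] F [-4.0204 -2.4031  0.3625]
time_s: 14.55
tcp_pos: [0.4895, -0.0247, 0.0912]
eef_rot: [-3.139, 0.001, 2.962]
contact_force: [0.4, 0.4, 0.8]
gripper_width: 0.0001
gripper_force: 0.0
t 14.6 tcp rf [-154.8622  -14.3055] F [ 0.3515 -0.8     0.2842]
L n -70.0 t 201.0 step -7.2
R n -70.0 t -197.0 step -2.7
L n -50.0 t 200.0 step -7.5
R n -50.0 t -198.5 step -3.0
```

```bash
python3 -m inch '[{"tx":0,"ty":-5,"tz":0,"ax":0,"ay":0,"az":0},{"tx":0,"ty":-10,"tz":0,"ax":0,"ay":0,"az":0},{"tx":-1,"ty":-15,"tz":0,"ax":0,"ay":0,"az":0},{"tx":-3,"ty":-15,"tz":0,"ax":0,"ay":0,"az":0},{"tx":-4,"ty":-15,"tz":0,"ax":0,"ay":0,"az":0},{"tx":-4.4,"ty":-15,"tz":0,"ax":0,"ay":0,"az":0},{"tx":-4.7,"ty":-15,"tz":0,"ax":0,"ay":0,"az":0},{"tx":-4.9,"ty":-15,"tz":0,"ax":0,"ay":0,"az":0},{"tx":-5.1,"ty":-15,"tz":0,"ax":0,"ay":0,"az":0},{"tx":-5.3,"ty":-15.1,"tz":0,"ax":0,"ay":0,"az":0},{"tx":-5.5,"ty":-15.1,"tz":0,"ax":0,"ay":0,"az":0},{"tx":-5.7,"ty":-15.2,"tz":0,"ax":0,"ay":0,"az":0}]'
python3 -m inch '[{"tx":-0.2,"ty":-0.1,"tz":0,"ax":0,"ay":0,"az":0},{"tx":-0.4,"ty":-0.1,"tz":0,"ax":0,"ay":0,"az":0},{"tx":-0.6,"ty":-0.1,"tz":0,"ax":0,"ay":0,"az":0}]'
python3 m.py t13
python3 -m inch '[{"tx":-0.2,"ty":0,"tz":0,"ax":0,"ay":0,"az":0},{"tx":-0.4,"ty":0,"tz":0,"ax":0,"ay":0,"az":0},{"tx":-0.6,"ty":0,"tz":0,"ax":0,"ay":0,"az":0}]'
python3 m.py t13
```

```text
time_s: 15.8
tcp_pos: [0.5195, -0.1763, 0.0905]
eef_rot: [3.141, -0.005, 2.972]
contact_force: [-8.5, 2.6, 4.6]
gripper_width: 0.0005
gripper_force: 4.4
time_s: 16.1
tcp_pos: [0.5252, -0.1784, 0.0905]
eef_rot: [3.141, -0.005, 2.972]
contact_force: [-9.1, -0.1, 4.6]
gripper_width: -0.0
gripper_force: 4.4
t 16.15 tcp rf [ -93.1999 -162.0683] F [-7.2692  0.7134  4.4085]
time_s: 16.45
tcp_pos: [0.531, -0.1798, 0.0905]
eef_rot: [-3.141, -0.005, 2.972]
contact_force: [-8.9, -0.9, 4.1]
gripper_width: -0.0
gripper_force: 4.4
t 16.5 tcp rf [ -87.2415 -162.4421] F [-7.1513 -0.5589  3.2933]
```

```bash
python3 -m inch '[{"tx":-0.1,"ty":0,"tz":0,"ax":0,"ay":0,"az":0},{"tx":-0.2,"ty":0,"tz":0,"ax":0,"ay":0,"az":0},{"tx":-0.3,"ty":0,"tz":0,"ax":0,"ay":0,"az":0}]'
python3 -m inch '[{"tx":2,"ty":0,"tz":0,"ax":0,"ay":0,"az":0},{"tx":5,"ty":3,"tz":0,"ax":0,"ay":0,"az":0},{"tx":6,"ty":8,"tz":0,"ax":0,"ay":0,"az":0},{"tx":6,"ty":13,"tz":0,"ax":0,"ay":0,"az":0},{"tx":6,"ty":18,"tz":0,"ax":0,"ay":0,"az":0},{"tx":6,"ty":18,"tz":0,"ax":0,"ay":0,"az":0}]'
python3 m.py t14 -60 -45
```

```text
time_s: 16.8
tcp_pos: [0.5339, -0.1804, 0.0905]
eef_rot: [-3.141, -0.005, 2.972]
contact_force: [-8.7, -1.4, 4.2]
gripper_width: -0.0001
gripper_force: 4.4
time_s: 17.4
tcp_pos: [0.5071, 0.0125, 0.0911]
eef_rot: [3.139, 0.0, 2.978]
contact_force: [-0.0, -0.9, -0.7]
gripper_width: 0.0001
gripper_force: 0.0
t 17.45 tcp rf [-143.7705   20.4393] F [ 0.2678  0.2202 -0.5898]
L n -60.0 t 200.0 step -8.1
R n -60.0 t -202.5 step -2.3
L n -45.0 t 201.0 step -6.7
R n -45.0 t -192.0 step -1.6
```

```bash
python3 -m inch '[{"tx":0,"ty":5,"tz":0,"ax":0,"ay":0,"az":0},{"tx":0,"ty":10,"tz":0,"ax":0,"ay":0,"az":0},{"tx":-1,"ty":14.5,"tz":0,"ax":0,"ay":0,"az":0},{"tx":-3,"ty":14.5,"tz":0,"ax":0,"ay":0,"az":0},{"tx":-4,"ty":14.5,"tz":0,"ax":0,"ay":0,"az":0},{"tx":-4.4,"ty":14.5,"tz":0,"ax":0,"ay":0,"az":0},{"tx":-4.6,"ty":14.5,"tz":0,"ax":0,"ay":0,"az":0},{"tx":-4.8,"ty":14.5,"tz":0,"ax":0,"ay":0,"az":0},{"tx":-5,"ty":14.5,"tz":0,"ax":0,"ay":0,"az":0},{"tx":-5.2,"ty":14.6,"tz":0,"ax":0,"ay":0,"az":0},{"tx":-5.4,"ty":14.6,"tz":0,"ax":0,"ay":0,"az":0},{"tx":-5.6,"ty":14.7,"tz":0,"ax":0,"ay":0,"az":0},{"tx":-5.7,"ty":14.7,"tz":0,"ax":0,"ay":0,"az":0}]'
python3 -m inch '[{"tx":-0.1,"ty":0,"tz":0,"ax":0,"ay":0,"az":0},{"tx":-0.2,"ty":0,"tz":0,"ax":0,"ay":0,"az":0},{"tx":-0.3,"ty":0,"tz":0,"ax":0,"ay":0,"az":0}]'
python3 m.py t15
python3 -m inch '[{"tx":-0.1,"ty":0,"tz":0,"ax":0,"ay":0,"az":0},{"tx":-0.2,"ty":0,"tz":0,"ax":0,"ay":0,"az":0}]'
python3 m.py t15 -50
```

```text
time_s: 18.75
tcp_pos: [0.5867, 0.1398, 0.0906]
eef_rot: [-3.14, -0.005, 2.968]
contact_force: [-7.3, 0.0, 3.9]
gripper_width: -0.0003
gripper_force: 3.9
time_s: 19.05
tcp_pos: [0.5896, 0.1397, 0.0906]
eef_rot: [-3.141, -0.005, 2.969]
contact_force: [-7.6, 0.8, 2.3]
gripper_width: -0.0002
gripper_force: 3.9
t 19.1 tcp rf [-84.4934 162.4431] F [-7.1746  0.7338  2.328 ]
time_s: 19.3
tcp_pos: [0.5915, 0.1396, 0.0906]
eef_rot: [-3.142, -0.005, 2.969]
contact_force: [-8.4, 2.9, 3.1]
gripper_width: 0.0001
gripper_force: 3.9
t 19.35 tcp rf [-82.5638 162.6818] F [-7.0826  2.2767  3.5543]
L n -50.0 t 196.5 step 0.6
R n -50.0 t -195.5 step -2.3
```

Left now resists with about 8 N. I'll continue in 1 mm and then 0.5 mm steps until it stops.

```bash
for i in 1 2; do :; done
python3 -m inch '[{"tx":-0.1,"ty":0,"tz":0,"ax":0,"ay":0,"az":0}]' | sed -n '2p;4p'
python3 -m inch '[{"tx":-0.05,"ty":0,"tz":0,"ax":0,"ay":0,"az":0},{"tx":-0.05,"ty":0,"tz":0,"ax":0,"ay":0,"az":0}]'| sed -n '2p;4p'
python3 -m inch '[{"tx":-0.05,"ty":0,"tz":0,"ax":0,"ay":0,"az":0},{"tx":-0.05,"ty":0,"tz":0,"ax":0,"ay":0,"az":0}]'| sed -n '2p;4p'
python3 m.py t16
```

```text
tcp_pos: [0.5925, 0.1396, 0.0906]
contact_force: [-7.0, 2.4, 2.2]
tcp_pos: [0.5927, 0.1396, 0.0906]
contact_force: [-9.7, 3.2, 3.5]
tcp_pos: [0.5929, 0.1395, 0.0906]
contact_force: [-11.8, 3.2, 4.2]
t 19.9 tcp rf [-81.3614 162.8031] F [-10.9796   3.0883   6.4579]
```

```bash
python3 -m inch '[{"tx":-0.05,"ty":0,"tz":0,"ax":0,"ay":0,"az":0},{"tx":-0.05,"ty":0,"tz":0,"ax":0,"ay":0,"az":0}]'| sed -n '2p;4p'
python3 -m inch '[{"tx":-0.03,"ty":0,"tz":0,"ax":0,"ay":0,"az":0},{"tx":-0.03,"ty":0,"tz":0,"ax":0,"ay":0,"az":0}]'| sed -n '2p;4p'
python3 m.py t16
python3 -m inch '[{"tx":2,"ty":0,"tz":0,"ax":0,"ay":0,"az":0},{"tx":5,"ty":-3,"tz":0,"ax":0,"ay":0,"az":0},{"tx":6,"ty":-8,"tz":0,"ax":0,"ay":0,"az":0},{"tx":6,"ty":-13,"tz":0,"ax":0,"ay":0,"az":0},{"tx":6,"ty":-16,"tz":0,"ax":0,"ay":0,"az":0},{"tx":6,"ty":-16,"tz":0,"ax":0,"ay":0,"az":0}]' | sed -n '2p;4p'
python3 m.py t17 -58 -53
```

```text
tcp_pos: [0.5929, 0.1395, 0.0906]
contact_force: [-13.1, 1.6, 6.1]
tcp_pos: [0.593, 0.1395, 0.0906]
contact_force: [-14.7, 2.1, 7.0]
t 20.35 tcp rf [-81.2317 162.8042] F [-13.9052   2.7536   6.89  ]
tcp_pos: [0.5086, -0.0118, 0.0911]
contact_force: [-0.6, 0.1, -0.5]
t 21.0 tcp rf [-138.2534    1.105 ] F [ 0.4255  0.8138 -0.6605]
L n -58.0 t 202.0 step -6.0
R n -58.0 t -199.0 step -2.4
L n -53.0 t 201.5 step -6.2
R n -53.0 t -199.0 step -2.5
```

```bash
python3 -m inch '[{"tx":0,"ty":-5,"tz":0,"ax":0,"ay":0,"az":0},{"tx":0,"ty":-10,"tz":0,"ax":0,"ay":0,"az":0},{"tx":-1,"ty":-14,"tz":0,"ax":0,"ay":0,"az":0},{"tx":-3,"ty":-16.5,"tz":0,"ax":0,"ay":0,"az":0},{"tx":-4,"ty":-16.5,"tz":0,"ax":0,"ay":0,"az":0},{"tx":-4.6,"ty":-16.5,"tz":0,"ax":0,"ay":0,"az":0},{"tx":-4.9,"ty":-16.5,"tz":0,"ax":0,"ay":0,"az":0},{"tx":-5.1,"ty":-16.5,"tz":0,"ax":0,"ay":0,"az":0},{"tx":-5.3,"ty":-16.5,"tz":0,"ax":0,"ay":0,"az":0},{"tx":-5.3,"ty":-16.5,"tz":0,"ax":0,"ay":0,"az":0}]'| sed -n '2p;4p'
python3 -m inch '[{"tx":-0.1,"ty":-0.05,"tz":0,"ax":0,"ay":0,"az":0},{"tx":-0.2,"ty":-0.1,"tz":0,"ax":0,"ay":0,"az":0}]'| sed -n '2p;4p'
python3 m.py t18
python3 -m inch '[{"tx":-0.1,"ty":-0.05,"tz":0,"ax":0,"ay":0,"az":0},{"tx":-0.1,"ty":-0.05,"tz":0,"ax":0,"ay":0,"az":0}]'| sed -n '2p;4p'
python3 -m inch '[{"tx":-0.05,"ty":0,"tz":0,"ax":0,"ay":0,"az":0},{"tx":-0.1,"ty":0,"tz":0,"ax":0,"ay":0,"az":0}]'| sed -n '2p;4p'
python3 m.py t18
```

```text
tcp_pos: [0.5337, -0.1789, 0.0909]
contact_force: [-0.2, 0.6, 0.0]
tcp_pos: [0.5344, -0.1799, 0.0907]
contact_force: [-6.1, 5.1, 3.6]
t 22.25 tcp rf [ -84.1322 -162.034 ] F [-6.105   4.1647  1.7474]
tcp_pos: [0.5353, -0.1806, 0.0905]
contact_force: [-5.8, 4.7, 2.8]
tcp_pos: [0.536, -0.1809, 0.0906]
contact_force: [-5.9, 3.6, 3.5]
t 22.7 tcp rf [ -82.3561 -162.6734] F [-7.0042  4.1919  3.6756]
```

```bash
python3 -m inch '[{"tx":-0.05,"ty":0,"tz":0,"ax":0,"ay":0,"az":0},{"tx":-0.1,"ty":0,"tz":0,"ax":0,"ay":0,"az":0}]'| sed -n '2p;4p'
python3 -m inch '[{"tx":-0.05,"ty":0,"tz":0,"ax":0,"ay":0,"az":0},{"tx":-0.05,"ty":0,"tz":0,"ax":0,"ay":0,"az":0}]'| sed -n '2p;4p'
python3 -m inch '[{"tx":-0.05,"ty":0,"tz":0,"ax":0,"ay":0,"az":0},{"tx":-0.05,"ty":0,"tz":0,"ax":0,"ay":0,"az":0}]'| sed -n '2p;4p'
python3 m.py t18
```

```text
tcp_pos: [0.5365, -0.1811, 0.0905]
contact_force: [-10.4, 4.6, 5.7]
tcp_pos: [0.5366, -0.1811, 0.0906]
contact_force: [-11.7, 6.4, 6.2]
tcp_pos: [0.5367, -0.1811, 0.0905]
contact_force: [-13.6, 5.3, 7.8]
t 23.35 tcp rf [ -81.7384 -162.7301] F [-13.195    5.0925   8.2714]
```

The right end has stopped hard too. I'll back off and look.

```bash
python3 -m inch '[{"tx":2,"ty":0,"tz":0,"ax":0,"ay":0,"az":0},{"tx":5,"ty":3,"tz":0,"ax":0,"ay":0,"az":0},{"tx":8,"ty":8,"tz":-3,"ax":0,"ay":0,"az":0},{"tx":10,"ty":12,"tz":-6,"ax":0,"ay":0,"az":0},{"tx":10,"ty":16,"tz":-10,"ax":0,"ay":0,"az":0},{"tx":10,"ty":16,"tz":-10,"ax":0,"ay":0,"az":0}]'| sed -n '2p;4p'
python3 m.py t19 -60 -52; python3 - <<'E'
from h import *
c=dict(np.load('t19.npz'));s=shot('side');np.savez('s19.npz',**s)
a=cv2.resize(c['img'][160:250,230:410,::-1],(800,400),interpolation=cv2.INTER_CUBIC)
b=cv2.resize(s['img'][190:310,220:400,::-1],(300,200),interpolation=cv2.INTER_CUBIC)
o=np.zeros((600,800,3),np.uint8);o[:400]=a;o[400:,:300]=b
cv2.imwrite('pics/t19.png',cv2.convertScaleAbs(o,alpha=1.5))
E
```

```text
tcp_pos: [0.4684, -0.0051, 0.1946]
contact_force: [0.9, -0.5, 0.6]
t 24.0 tcp rf [-178.485     0.3967] F [0.657  2.2577 2.4757]
L n -60.0 t 201.5 step -6.9
R n -60.0 t -196.5 step -4.7
L n -52.0 t 201.0 step -8.0
R n -52.0 t -196.5 step -3.8
```

View pics/t19.png

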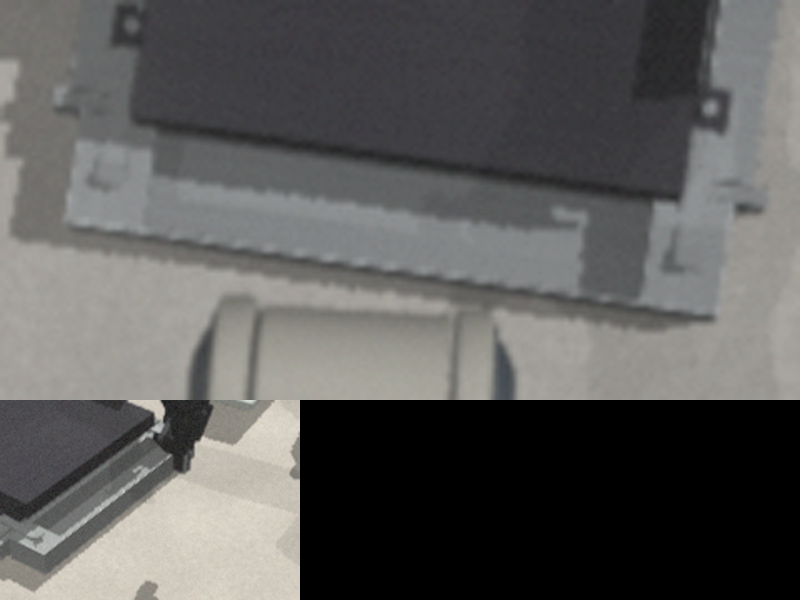

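The trough is seated flat against the rail under both clips, with its front edge running (70,225) to (715,318). The centre is about 2.4 mm too far left, so I'll give the left end face one gentle nudge.

```bash
python3 -m inch '[{"tx":0,"ty":5,"tz":0,"ax":0,"ay":0,"az":0},{"tx":0,"ty":10,"tz":0,"ax":0,"ay":0,"az":0},{"tx":0,"ty":15,"tz":0,"ax":0,"ay":0,"az":0},{"tx":0,"ty":20,"tz":0,"ax":0,"ay":0,"az":0},{"tx":-3,"ty":24,"tz":0,"ax":0,"ay":0,"az":0},{"tx":-8,"ty":24,"tz":0,"ax":0,"ay":0,"az":0},{"tx":-12.8,"ty":24,"tz":0,"ax":0,"ay":0,"az":0},{"tx":-12.8,"ty":24,"tz":2,"ax":0,"ay":0,"az":0},{"tx":-12.8,"ty":24,"tz":5,"ax":0,"ay":0,"az":0},{"tx":-12.8,"ty":24,"tz":8,"ax":0,"ay":0,"az":0},{"tx":-12.8,"ty":24,"tz":10,"ax":0,"ay":0,"az":0},{"tx":-12.8,"ty":23,"tz":10.2,"ax":0,"ay":0,"az":0},{"tx":-12.8,"ty":22.3,"tz":10.2,"ax":0,"ay":0,"az":0},{"tx":-12.8,"ty":22,"tz":10.2,"ax":0,"ay":0,"az":0},{"tx":-12.8,"ty":21.8,"tz":10.2,"ax":0,"ay":0,"az":0},{"tx":-12.8,"ty":21.6,"tz":10.2,"ax":0,"ay":0,"az":0},{"tx":-12.8,"ty":21.6,"tz":10.2,"ax":0,"ay":0,"az":0}]'
python3 m.py t20 -60 -52
python3 -m inch '[{"tx":0,"ty":-0.1,"tz":0,"ax":0,"ay":0,"az":0},{"tx":0,"ty":-0.2,"tz":0,"ax":0,"ay":0,"az":0}]'
python3 m.py t21 -60 -52
```

```text
time_s: 25.75
tcp_pos: [0.6317, 0.1847, 0.0903]
eef_rot: [3.138, 0.002, 2.97]
contact_force: [1.4, 6.0, -2.9]
gripper_width: -0.0
gripper_force: 2.9
t 25.8 tcp rf [-50.7956 213.9453] F [ 1.1919  5.6034 -4.4375]
L n -60.0 t 200.5 step -7.5
R n -60.0 t -198.0 step -3.1
L n -52.0 t 201.0 step -8.1
R n -52.0 t -198.0 step -2.4
time_s: 26.0
tcp_pos: [0.6314, 0.1833, 0.0903]
eef_rot: [3.137, 0.002, 2.97]
contact_force: [-0.2, 8.2, -3.8]
gripper_width: 0.0001
gripper_force: 3.9
t 26.05 tcp rf [-50.9246 212.3677] F [ 0.488   7.3771 -4.3935]
L n -60.0 t 198.5 step -7.6
R n -60.0 t -199.0 step -3.5
L n -52.0 t 199.0 step -8.5
R n -52.0 t -199.0 step -3.4
```

Centred now. I'll re-press both ends to confirm they are home.

```bash
python3 -m inch '[{"tx":0,"ty":1,"tz":0,"ax":0,"ay":0,"az":0},{"tx":0,"ty":2.5,"tz":0,"ax":0,"ay":0,"az":0},{"tx":3,"ty":2.5,"tz":0,"ax":0,"ay":0,"az":0},{"tx":5.5,"ty":2.5,"tz":0,"ax":0,"ay":0,"az":0},{"tx":5.5,"ty":-1,"tz":0,"ax":0,"ay":0,"az":0},{"tx":5.5,"ty":-4.8,"tz":0,"ax":0,"ay":0,"az":0},{"tx":4.5,"ty":-4.8,"tz":0,"ax":0,"ay":0,"az":0},{"tx":3.8,"ty":-4.8,"tz":0,"ax":0,"ay":0,"az":0},{"tx":3.4,"ty":-4.8,"tz":0,"ax":0,"ay":0,"az":0},{"tx":3.2,"ty":-4.8,"tz":0,"ax":0,"ay":0,"az":0},{"tx":3.1,"ty":-4.8,"tz":0,"ax":0,"ay":0,"az":0},{"tx":3.1,"ty":-4.8,"tz":0,"ax":0,"ay":0,"az":0}]'| sed -n '2p;4p'
python3 m.py t22
python3 -m inch '[{"tx":-0.05,"ty":0,"tz":0,"ax":0,"ay":0,"az":0},{"tx":-0.1,"ty":0,"tz":0,"ax":0,"ay":0,"az":0}]'| sed -n '2p;4p'
python3 m.py t22
```

```text
tcp_pos: [0.5918, 0.1406, 0.0889]
contact_force: [-4.2, 1.3, 3.1]
t 27.3 tcp rf [-82.555  163.6577] F [-4.4447  2.1449  2.1147]
tcp_pos: [0.5921, 0.1405, 0.0889]
contact_force: [-9.9, 2.5, 5.5]
t 27.55 tcp rf [-82.2747 163.6584] F [-7.7679  3.4319  6.4846]
```

```bash
python3 -m inch '[{"tx":-0.05,"ty":0,"tz":0,"ax":0,"ay":0,"az":0},{"tx":-0.1,"ty":0,"tz":0,"ax":0,"ay":0,"az":0}]'| sed -n '2p;4p'
python3 -m inch '[{"tx":-0.05,"ty":0,"tz":0,"ax":0,"ay":0,"az":0},{"tx":-0.05,"ty":0,"tz":0,"ax":0,"ay":0,"az":0}]'| sed -n '2p;4p'
python3 -m inch '[{"tx":-0.05,"ty":0,"tz":0,"ax":0,"ay":0,"az":0},{"tx":-0.05,"ty":0,"tz":0,"ax":0,"ay":0,"az":0}]'| sed -n '2p;4p'
python3 m.py t22
```

```text
tcp_pos: [0.5929, 0.1404, 0.0889]
contact_force: [-8.8, 3.4, 4.9]
tcp_pos: [0.5931, 0.1404, 0.0889]
contact_force: [-10.6, 3.3, 6.4]
tcp_pos: [0.5932, 0.1404, 0.0889]
contact_force: [-13.5, 3.9, 8.6]
t 28.2 tcp rf [-81.1607 163.7274] F [-12.174    2.9002   7.275 ]
```

```bash
python3 -m inch '[{"tx":1,"ty":0,"tz":0,"ax":0,"ay":0,"az":0},{"tx":4,"ty":-1,"tz":0,"ax":0,"ay":0,"az":0},{"tx":6,"ty":-5,"tz":0,"ax":0,"ay":0,"az":0},{"tx":6,"ty":-10,"tz":0,"ax":0,"ay":0,"az":0},{"tx":6,"ty":-15,"tz":0,"ax":0,"ay":0,"az":0},{"tx":6,"ty":-20,"tz":0,"ax":0,"ay":0,"az":0},{"tx":6,"ty":-25,"tz":0,"ax":0,"ay":0,"az":0},{"tx":6,"ty":-30,"tz":0,"ax":0,"ay":0,"az":0},{"tx":5,"ty":-32.7,"tz":0,"ax":0,"ay":0,"az":0},{"tx":3,"ty":-32.7,"tz":0,"ax":0,"ay":0,"az":0},{"tx":1.5,"ty":-32.7,"tz":0,"ax":0,"ay":0,"az":0},{"tx":0.9,"ty":-32.7,"tz":0,"ax":0,"ay":0,"az":0},{"tx":0.5,"ty":-32.7,"tz":0,"ax":0,"ay":0,"az":0},{"tx":0.3,"ty":-32.7,"tz":0,"ax":0,"ay":0,"az":0},{"tx":0.2,"ty":-32.7,"tz":0,"ax":0,"ay":0,"az":0},{"tx":0.2,"ty":-32.7,"tz":0,"ax":0,"ay":0,"az":0}]'| sed -n '2p;4p'
python3 m.py t23
python3 -m inch '[{"tx":-0.05,"ty":0,"tz":0,"ax":0,"ay":0,"az":0},{"tx":-0.1,"ty":0,"tz":0,"ax":0,"ay":0,"az":0}]'| sed -n '2p;4p'
python3 -m inch '[{"tx":-0.05,"ty":0,"tz":0,"ax":0,"ay":0,"az":0},{"tx":-0.05,"ty":0,"tz":0,"ax":0,"ay":0,"az":0}]'| sed -n '2p;4p'
python3 m.py t23
```

```text
tcp_pos: [0.5361, -0.1824, 0.0887]
contact_force: [-5.0, 1.0, 1.2]
t 29.85 tcp rf [ -82.1238 -164.1039] F [-4.6377  1.9585  2.1049]
tcp_pos: [0.5363, -0.1825, 0.0887]
contact_force: [-11.4, 1.4, 5.9]
tcp_pos: [0.5364, -0.1825, 0.0887]
contact_force: [-11.2, 2.2, 6.3]
t 30.3 tcp rf [ -81.8177 -164.1228] F [-11.861    2.481    6.5742]
```

```bash
python3 -m inch '[{"tx":-0.05,"ty":0,"tz":0,"ax":0,"ay":0,"az":0},{"tx":-0.05,"ty":0,"tz":0,"ax":0,"ay":0,"az":0}]'| sed -n '2p;4p'
python3 -m inch '[{"tx":1,"ty":0,"tz":0,"ax":0,"ay":0,"az":0},{"tx":3,"ty":1,"tz":0,"ax":0,"ay":0,"az":0},{"tx":6,"ty":5,"tz":0,"ax":0,"ay":0,"az":0},{"tx":6,"ty":10,"tz":0,"ax":0,"ay":0,"az":0},{"tx":6,"ty":15,"tz":0,"ax":0,"ay":0,"az":0},{"tx":6,"ty":20,"tz":0,"ax":0,"ay":0,"az":0},{"tx":6,"ty":25,"tz":0,"ax":0,"ay":0,"az":0},{"tx":6,"ty":30,"tz":0,"ax":0,"ay":0,"az":0},{"tx":5,"ty":32.7,"tz":0,"ax":0,"ay":0,"az":0},{"tx":3,"ty":32.7,"tz":0,"ax":0,"ay":0,"az":0},{"tx":1.5,"ty":32.7,"tz":0,"ax":0,"ay":0,"az":0},{"tx":0.9,"ty":32.7,"tz":0,"ax":0,"ay":0,"az":0},{"tx":0.5,"ty":32.7,"tz":0,"ax":0,"ay":0,"az":0},{"tx":0.3,"ty":32.7,"tz":0,"ax":0,"ay":0,"az":0},{"tx":0.2,"ty":32.7,"tz":0,"ax":0,"ay":0,"az":0},{"tx":0.2,"ty":32.7,"tz":0,"ax":0,"ay":0,"az":0}]'| sed -n '2p;4p'
python3 m.py t24
```

```text
tcp_pos: [0.5365, -0.1825, 0.0887]
contact_force: [-13.7, 3.5, 7.3]
tcp_pos: [0.5926, 0.1392, 0.0889]
contact_force: [-2.5, -1.6, 0.2]
t 32.15 tcp rf [-81.5193 162.3911] F [-3.4125 -0.4426  0.7981]
```

```bash
python3 -m inch '[{"tx":-0.1,"ty":0,"tz":0,"ax":0,"ay":0,"az":0},{"tx":-0.15,"ty":0,"tz":0,"ax":0,"ay":0,"az":0},{"tx":-0.2,"ty":0,"tz":0,"ax":0,"ay":0,"az":0}]'| sed -n '2p;4p'
python3 -m inch '[{"tx":-0.05,"ty":0,"tz":0,"ax":0,"ay":0,"az":0},{"tx":-0.08,"ty":0,"tz":0,"ax":0,"ay":0,"az":0}]'| sed -n '2p;4p'
python3 m.py t25
python3 -m inch '[{"tx":1,"ty":0,"tz":0,"ax":0,"ay":0,"az":0},{"tx":3,"ty":0,"tz":0,"ax":0,"ay":0,"az":0},{"tx":7,"ty":-4,"tz":0,"ax":0,"ay":0,"az":0},{"tx":10,"ty":-8,"tz":-4,"ax":0,"ay":0,"az":0},{"tx":12,"ty":-12,"tz":-9,"ax":0,"ay":0,"az":0},{"tx":14,"ty":-15,"tz":-12,"ax":0,"ay":0,"az":0},{"tx":14,"ty":-15,"tz":-12,"ax":0,"ay":0,"az":0}]'| sed -n '2p;4p'
python3 m.py t26 -60 -52; python3 - <<'E'
from h import *
c=dict(np.load('t26.npz'))
a=cv2.resize(c['img'][160:250,230:410,::-1],(800,400),interpolation=cv2.INTER_CUBIC)
s=shot('side');b=cv2.resize(s['img'][200:300,220:400,::-1],(360,200),interpolation=cv2.INTER_CUBIC)
o=np.zeros((600,800,3),np.uint8);o[:400]=a;o[400:,:360]=b;o[400:,400:760]=cv2.resize(s['img'][120:420,100:640,::-1],(360,200))
cv2.imwrite('pics/t26.png',cv2.convertScaleAbs(o,alpha=1.5))
E
```

```text
tcp_pos: [0.593, 0.1392, 0.0889]
contact_force: [-14.3, 0.8, 8.7]
tcp_pos: [0.5931, 0.1392, 0.0889]
contact_force: [-17.7, -0.1, 9.4]
t 32.7 tcp rf [-81.0298 162.4819] F [-15.7111  -0.2087   8.6249]
tcp_pos: [0.4314, 0.0138, 0.2118]
contact_force: [1.3, 0.5, 0.4]
t 33.45 tcp rf [-218.778    9.625] F [ 3.4696 -1.4472  3.0095]
L n -60.0 t 197.5 step -5.2
R n -60.0 t -200.5 step -3.6
L n -52.0 t 198.0 step -6.3
R n -52.0 t -203.0 step -2.6
```

View pics/t26.png

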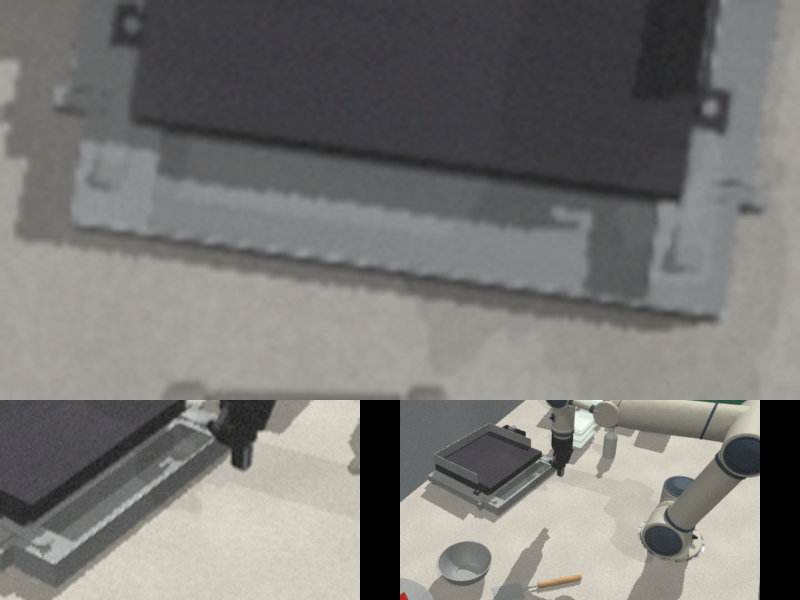

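The top view shows the trough seated under both clips, with its front edge from (75,225) to (718,318), centred to about 1 mm. The bystanders haven't moved and the arm is clear, so I'll hand in.

```bash
python3 -c "
from workcell import arm
print(arm.hand_in())"
```

```text
the job is handed in; nothing more can be done
None
```

I pushed the trough flat onto the griddle's front rail with both ends home under their clips, centred to about 1–2 mm by camera. The highest push I read was about 18 N on the trough wall (20 N total), the arm is clear of it, and the job was handed in at about 33 s; no pass/fail result came back.

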